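# Clear the bench dog and set the board against its stops

### The arm

A 6-joint arm with a two-finger parallel gripper is mounted at the origin on the work surface. World frame = base frame: x ahead of the robot, y to its left, z up, the work surface at z = 0. Lengths are in mm, angles in rad, forces in N, time in s.
With the tool pointing down it reaches from about 350 to 975 mm from the base axis. Payload 7.1 kg.
Tool frame: the origin (TCP) lies at the very end of the fingers, on their centre line; the grasp point (between the pads) lies 19 mm behind it; z points along the fingers, x is the direction in which the jaws open and shut, and the axes are right-handed (so a half turn about z gives the same grasp; the last joint's range is limited). The gripper opens to 88 mm and grips with 3 to 60 N. Pads are 20 mm wide; open, the fingers measure 115 mm over their backs; the gripper's body (75 mm by 178 mm) begins 61 mm behind the grasp point.
Start: joints at [-1.284, 0.423, 1.63, -0, 1.089, -0.019], TCP at [188.178, -595.981, 222.675] pointing down, gripper open.
Joint ranges: [-3, 3], [-0.9, 2.11], [0.09, 2.58], [-1.31, 4.45], [0.11, 2.69], [-2.54, 2.54]. Speed limits (rad/s): [2.39, 2.39, 3.01, 3.14, 3.14, 3.14].

### API

Orientations are given as a unit quaternion [x, y, z, w].
In Python, from bench import manip gives the robot as it stands.
- The arm moves only by the tool arm_command, never from a script. Its argument "rows" is a list of rows, each a list of 2 entries, a list of its own where there are three numbers: the shift along the tool's x, y, z in units of 50 mm (1.0 is 50 mm), then the turn, a rotation vector about the tool's x, y, z in units of 5 degrees (1.0 is 5 degrees). A call has 1 to 10 rows; each row is the pose to reach, as a shift and turn from the pose commanded when the call began, along the tool's axes at that moment; what a row does not reach only later rows make up. A row lasts 1/10 s, in which the tool goes at most 50 mm and 8.59 degrees, less where a joint would pass 70% of its speed; a pose out of reach is approached as far as the arm can. A call with a gripper value outside its range is refused whole. "claw" is the opening, from -1 (shut) to 1 (fully open), so that 0 is half open, set as the call begins (left out, the last holds). The fingers move at their own pace and stop on an object; "force" is the grip in N (left out, the last holds). Time passes only in rows, so rows that repeat a pose let the fingers close. It gives the time, the measured TCP pose, the force and the opening at its end, in the units of the state.
- manip.sense(): the state, without advancing time (a new reading comes with each control period).
- manip.snapshot(name): name is "scene" or "top"; returns the picture (420x560x3 uint8, red, green, blue); there is no depth.
- manip.camera_info(name): a dict with "mtx" (3x3 intrinsics, pixels), "extrinsics" (4x4, takes a point from world to camera coordinates). Camera axes: x right, y down, z forward; pixel columns grow to the right and rows downward; lengths in mm; the calibration is good to about 2 mm. A picture is of the moment at which its call begins. camera_info takes no time and is no camera call.
- manip.close_job(): hands the job in, once; it reports no verdict.
Trained networks look in the newest picture that a camera, given by its name, has taken for a name from the list of things; names that differ only in an ending like _2 or _b are one class to them, and where a whole thing is asked for, a point or a joint stands for the part that bears it (a point fixed in the world has none). Each returns a list of dicts, best first, with "score" (0 to 1); they miss things now and then, are a little off and sometimes report something else, mostly with a low value. They report only what shows in the picture. A call takes as long as a camera call.
- manip.recognise(camera, name): "extent" ([left, top, right, bottom] in pixels, round what is visible of it).
- manip.trace(camera, name): "mask" (420x560 bool, what is visible of it) and "extent" ([left, top, right, bottom] in pixels, round what is visible of it).
The state is a dict: "time": time; "q": joint angles; "qd": joint speeds; "tau": joint torques, N m; "tool_pos": TCP position; "ee_rot": TCP orientation; "force": force on the tool from outside, world axes, zero at the start; "moment": the same for the moment, N m; "gripper_width": finger opening in mm.
Only numpy, scipy, OpenCV 4.12 (cv2) and the standard library are available. Lean on these libraries where they do the work, as an engineer would, in place of code of your own. Each camera call takes 0.05 s, during which the arm holds its last target.

### The job

The pine board is to be planed against the two stop dogs, the pair standing side by side across its path near the end of the perforated panel on the robot's left, but one more dog stands up between the board and the stops. First press that dog down flush with the panel with the fingertips, stopping lightly on the panel, then push the board along over it until its end is tight against both stops, and withdraw. Pick nothing up: leave the stops and the spare dog beside the board's path standing as they are, and the plane, square and sanding block where they lie.

Things in the scene. Friction and masses are not known exactly. Their poses are not given: they have to be found in the camera images.
- panel: perforated clamping panel of brown MDF, 420 x 580 x 18 mm, fixed on the bench, with 20 mm holes on a 96 mm grid; origin at the centre of its underside (its upper face is at z = +18 mm); its own x points away from the robot across the panel, its own y along its 580 mm length to the robot's left: the direction in which the board is pushed
- board_mid (a point): centre (half-way up) of the loose pine board that lies on the panel, 140 mm along its own x, 210 mm along its own y, 24 mm thick, about 0.33 kg; its +y end (105 mm from this point) faces the stops, its -y end is the one to push on; its axes start within 0.06 rad of the panel's
- dog_way_top (a point): round aluminium bench dog, 20 mm in diameter, standing in a hole of the panel; this point is the centre of its flat top; this is the dog in the way: it stands between the board and the stops, 96 mm short of one of the two stops, within the board's width, either on the side near the robot or on the far side
- dog_way (a joint): how far the dog in the way is pushed down (m): 0 stands 18 mm proud of the panel, 0.018 is flush with it, 0.019 is the lowest it goes; it starts between 0 and 0.004; held at any height by its O-rings: it slides straight down under about 5 N and stays where it is left
- stop_near_top (a point): round aluminium bench dog, 20 mm in diameter, standing in a hole of the panel; this point is the centre of its flat top, 18 mm above the panel; the stop dog nearer to the robot, 144 mm to the robot's left of the panel's centre (panel y) and 48 mm on the robot's side of it
- stop_far_top (a point): round aluminium bench dog, 20 mm in diameter, standing in a hole of the panel; this point is the centre of its flat top, 18 mm above the panel; the stop dog farther from the robot, 96 mm from the near one across the board's path. It cannot move sideways. Like every dog it is held at any height by its O-rings: it slides straight down under about 5 N and stays where it is left
- dog_spare_top (a point): round aluminium bench dog, 20 mm in diameter, standing in a hole of the panel; this point is the centre of its flat top, 18 mm above the panel; the spare dog, outside the board's path, 144 mm from the panel's middle line towards or away from the robot, in the same row as the dog in the way; to be left up
- block_plane: block plane of steel with a round wooden front knob, 50 x 160 mm, about 50 mm high, standing on the far part of the panel; origin at the centre of its sole; leave alone
- try_square: try square lying flat: wooden stock 90 x 20 x 15 mm along its own x and a steel blade 32 x 145 x 4 mm along its own +y, on the robot's side of the panel; origin under the stock's centre; leave alone
- sanding_block: cork sanding block, 110 x 62 x 32 mm, lying beyond the stops at the robot's left end of the panel; origin at the centre of its underside; leave alone

How it is judged (in metres and radians):
On the way, in this order (a step that is already met when the one before it is completed fails the run):
1. the dog in the way is pressed down flush, with the board still short of it (value of joint dog_way above 0.0165 m and distance of board_mid from where it was at the start of the episode below 0.02 m), for 0.2 s.
2. the board is pushed along until its end is against both stop dogs (y of stop_near_top in the frame of board_mid between 0.11 and 0.118 m and x of stop_near_top in the frame of board_mid between -0.066 and 0.066 m and y of stop_far_top in the frame of board_mid between 0.11 and 0.118 m and x of stop_far_top in the frame of board_mid between -0.066 and 0.066 m), for 0.2 s.
At the end, for the whole second after the job is handed in: The dog in the way is down flush (no more than 1.5 mm proud); the board lies at rest with its end within 3 mm of both stop dogs and covering both; the stops and the spare dog have not been moved (3 mm), nor the plane, square and sanding block (10 mm) (all of step 2 and value of joint dog_way above 0.0165 m and distance of each of stop_near_top, stop_far_top, dog_spare_top from where it was at the start of the episode below 0.003 m and distance of each of block_plane, try_square, sanding_block from where it was at the start of the episode below 0.01 m and linear speed of board below 0.01 m/s); the robot touches nothing.
It fails at once if the fingers press hard on the panel (over 60 N) (contact force between the fingers and panel above 60 N).
It fails at once if the board is lifted or tipped (z of board_mid in the frame of panel above 0.038 m or angle between board_mid's own z axis and vertical above 0.12 rad).
It fails at once if a stop dog or the spare dog is pushed down or pulled up (not (distance of stop_near_top from where it was at the start of the episode below 0.003 m) or not (distance of stop_far_top from where it was at the start of the episode below 0.003 m) or not (distance of dog_spare_top from where it was at the start of the episode below 0.003 m)).
It fails at once if the plane, square or sanding block is moved (not (distance of block_plane from where it was at the start of the episode below 0.01 m) or not (distance of try_square from where it was at the start of the episode below 0.01 m) or not (distance of sanding_block from where it was at the start of the episode below 0.01 m)).
It also fails if it takes over 48 s, if anything falls off the work surface, if the arm or the gripper's body presses on something with over 40 N, if the wrist force passes 120 N, or if a joint passes its speed limit or range.

## Working session

There is one attempt and no reset: what is moved stays moved. The work goes in short steps, Python scripts to look and compute and a tool call to move; the robot and the scene stay as the last step left them, time stands still between calls to the robot, and variables do not carry over. Pictures are saved under pics/ and viewed, and the job is handed in when it is done.

Besides the shell and the picture viewer there is one more tool, called after ">>>" as name(argument=value, ...) on one line, values as JSON. arm_command: Moves the arm, as the interface text tells. Its arguments: {"type":"object","properties":{"rows":{"type":"array"},"claw":{"type":"number"},"force":{"type":"number"}},"required":["rows"]}

```bash
mkdir -p pics; ls; python3 - <<'E'
from bench import manip
import cv2
print(manip.sense())
for n in ("scene","top"):
    im=manip.snapshot(n); cv2.imwrite(f"pics/{n}0.png",im[:,:,::-1])
    print(n,manip.camera_info(n))
E
```

```text
pics
{'time': 0.0, 'q': array([-1.28400467e+00,  4.23883799e-01,  1.63065968e+00, -6.72456518e-06,
        1.08857282e+00, -1.89990465e-02]), 'qd': array([6.83880269e-05, 1.79939098e-04, 4.85277587e-04, 8.98736022e-05,
       8.52896142e-04, 8.11879471e-04]), 'tau': array([-1.52812179e-03, -5.44631302e+01, -2.73668343e+01,  6.43258612e-02,
        2.27972941e-02, -1.06747862e-04]), 'tool_pos': array([ 188.02601712, -595.48341446,  221.88677506]), 'ee_rot': array([ 8.06551151e-01, -5.91163818e-01, -6.07585676e-04, -4.59586115e-04]), 'force': array([ 0.69921574,  0.37092151, -0.21524388]), 'moment': array([-0.00438355,  0.01887604,  0.04455922]), 'gripper_width': 88.03902130768664}
scene {'mtx': array([[468.90523284,   0.        , 275.51272026],
       [  0.        , 468.90523284, 209.81610368],
       [  0.        ,   0.        ,   1.        ]]), 'extrinsics': array([[-2.19344595e-01,  9.75495628e-01, -1.72112821e-02,
         6.93505178e+01],
       [ 6.11266504e-01,  1.23653917e-01, -7.81705168e-01,
        -2.86680680e+02],
       [-7.60421732e-01, -1.81983484e-01, -6.23410620e-01,
         1.32022235e+03],
       [ 0.00000000e+00,  0.00000000e+00,  0.00000000e+00,
         1.00000000e+00]])}
top {'mtx': array([[516.64213272,   0.        , 274.20471297],
       [  0.        , 516.64213272, 199.01999039],
       [  0.        ,   0.        ,   1.        ]]), 'extrinsics': array([[-1.34127159e-02, -9.99864896e-01,  9.50204045e-03,
         8.10202310e+01],
       [-9.92044021e-01,  1.21169697e-02, -1.25306980e-01,
         5.30398558e+02],
       [ 1.25174915e-01, -1.11071493e-02, -9.92072513e-01,
         9.74080579e+02],
       [ 0.00000000e+00,  0.00000000e+00,  0.00000000e+00,
         1.00000000e+00]])}
```

View pics/scene0.png

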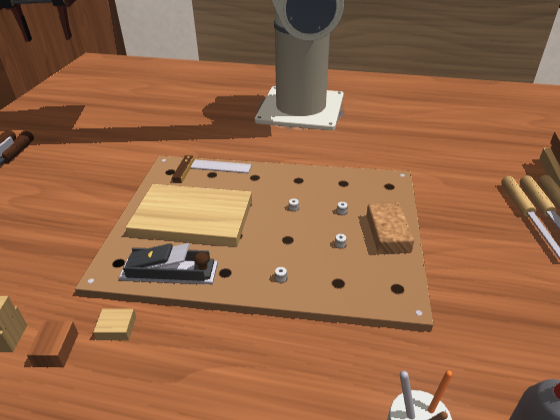

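View pics/top0.png

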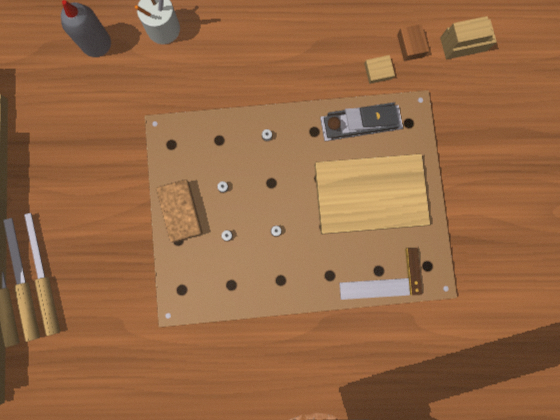

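```bash
python3 - <<'E'
from bench import manip
for n in ("panel","board_mid","dog_way","stop_near_top","block_plane","try_square","sanding_block"):
    for d in manip.recognise("top",n): print(n,round(d["score"],2),[round(float(v),1) for v in d["extent"]])
print(manip.sense()["time"])
E
```

```text
panel 0.57 [144.1, 93.5, 455.1, 328.9]
board_mid 0.86 [312.4, 153.5, 427.9, 234.3]
dog_way 0.39 [267.6, 224.9, 279.3, 233.2]
stop_near_top 0.39 [221.8, 232.9, 231.4, 240.1]
block_plane 0.96 [319.6, 104.4, 401.6, 145.9]
try_square 0.96 [342.3, 246.7, 421.8, 300.9]
sanding_block 0.61 [158.0, 179.2, 203.5, 240.7]
0.45
```

The top view shows the stops at about (222,187) and (227,236), the dog in the way at (276,231) on the near side, the spare at (267,135) on the far side and the board at about x 316–428. Next I measure them precisely on a zoomed crop.

```bash
cat > h.py <<'E'
import numpy as np
from bench import manip
C={n:manip.camera_info(n) for n in("scene","top")}
def back(cam,uv,z):
    K=np.array(C[cam]["mtx"]);E=np.array(C[cam]["extrinsics"]);R,t=E[:3,:3],E[:3,3]
    d=R.T@np.linalg.solve(K,[uv[0],uv[1],1]);c=-R.T@t
    return c+d*(z-c[2])/d[2]
def proj(cam,P):
    K=np.array(C[cam]["mtx"]);E=np.array(C[cam]["extrinsics"])
    p=K@(E[:3,:3]@np.asarray(P,float)+E[:3,3]);return p[:2]/p[2]
E
python3 - <<'E'
import cv2,numpy as np
from h import *
im=cv2.imread("pics/top0.png")
c=im[110:260,200:300]; cv2.imwrite("pics/z1.png",cv2.resize(c,None,fx=4,fy=4,interpolation=cv2.INTER_CUBIC)) if 0 else cv2.imwrite("pics/z1.png",cv2.resize(im[125:250,205:300],None,fx=4.7,fy=4.7,interpolation=cv2.INTER_CUBIC))
cv2.imwrite("pics/z2.png",cv2.resize(im[145:245,305:440],None,fx=5.8,fy=5.8,interpolation=cv2.INTER_CUBIC))
# panel corners at z=18
for uv in [(146,117),(429,92),(456,297),(160,326)]: print(uv,back("top",uv,18).round(0))
# dog: bright pixel centroid
hsv=cv2.cvtColor(im,cv2.COLOR_BGR2HSV)
m=((hsv[...,1]<60)&(hsv[...,2]>90)).astype(np.uint8)
for n,(u,v) in dict(far=(222,187),near=(227,236),way=(276,231),spare=(267,135)).items():
    mm=np.zeros_like(m);mm[v-9:v+10,u-9:u+10]=m[v-9:v+10,u-9:u+10]
    cn,_=cv2.findContours(mm,0,1); k=max(cn,key=cv2.contourArea); x,y,w,h=cv2.boundingRect(k)
    (a,b),r=cv2.minEnclosingCircle(k)
    print(n,(x,y,w,h),round(a,1),round(b,1),round(r,1),back("top",(a,b),36).round(1))
r=manip.trace("top","board_mid")[0]; mk=r["mask"].astype(np.uint8)
print(r["score"],cv2.minAreaRect(max(cv2.findContours(mk,0,1)[0],key=cv2.contourArea)))
E
```

```text
(146, 117) [703. 330.  18.]
(429, 92) [ 749. -244.   18.]
(456, 297) [ 338. -276.   18.]
(160, 326) [291. 296.  18.]
far (217, 181, 11, 11) 222.3 186.3 5.4 [557.2 175.   36. ]
near (221, 230, 11, 11) 226.4 235.1 5.5 [462.2 167.1  36. ]
way (271, 226, 11, 10) 275.7 230.3 5.4 [470.2  72.2  36. ]
spare (262, 129, 10, 12) 266.5 134.5 5.7 [659.6  87.7  36. ]
0.84 ((371.86376953125, 194.010986328125), (71.8956298828125, 109.49935150146484), 85.38934326171875)
```

View pics/z1.png

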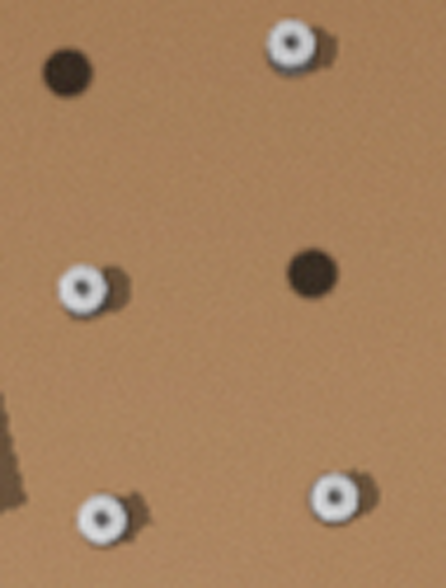

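View pics/z2.png

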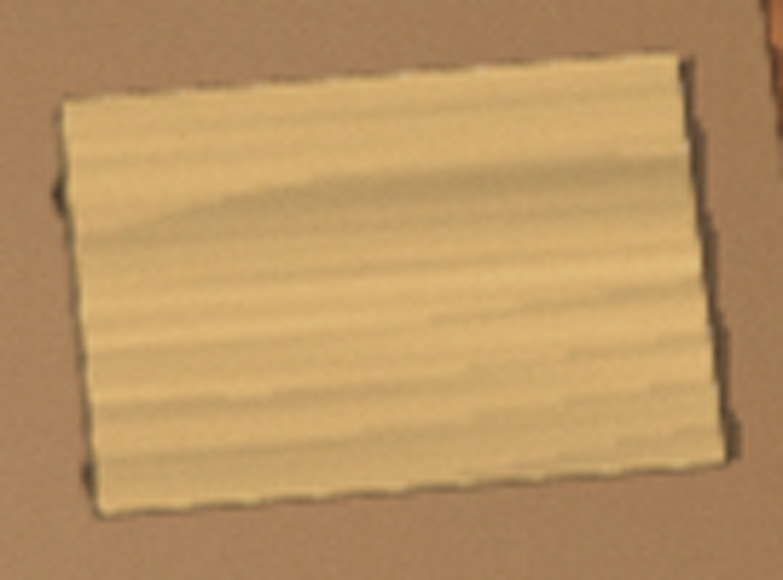

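```bash
cat >> h.py <<'E'
from scipy.spatial.transform import Rotation as Ro
YAW=0.082
def to(pos,yaw=YAW):
    s=manip.sense();R=Ro.from_quat(s["ee_rot"])
    T=Ro.from_matrix(np.array([[np.cos(yaw),np.sin(yaw),0],[np.sin(yaw),-np.cos(yaw),0],[0,0,-1]]))
    print("t",s["time"],"pos",s["tool_pos"].round(1),"F",np.round(s["force"],1),"w",round(s["gripper_width"],1))
    print("shift units",(R.inv().apply(np.array(pos)-s["tool_pos"])/50).round(3),"turn units",(np.degrees((R.inv()*T).as_rotvec())/5).round(3))
E
python3 - <<'E'
from h import *
cs=[back("top",((x)/5.8+305-.4,(y)/5.8+145-.4),42) for x,y in [(62,100),(680,55),(725,462),(97,515)]]
for c in cs: print(c.round(1))
a,b,c,d=cs
print("mid",sum(cs)/4,"len",np.linalg.norm(a-b),np.linalg.norm(d-c),"wid",np.linalg.norm(a-d),np.linalg.norm(b-c))
v=(a+d-b-c)[:2];print("yaw from length",np.arctan2(-v[0],v[1])); v=(a+b-c-d)[:2];print("yaw from width",np.arctan2(v[1],v[0]))
to([470.2,72.2,100])
E
```

```text
[602.4  -6.8  42. ]
[ 615.4 -216.    42. ]
[ 477.6 -224.2   42. ]
[462.7 -15.1  42. ]
mid [ 539.54193221 -115.53757428   42.        ] len 209.60710273180638 209.60385280396412 wid 139.8889621525827 138.03383861173765
yaw from length 0.06672042458261046
yaw from width 0.05941317703542478
t 0.5 pos [ 188.2 -596.   222.6] F [-0.1 -0.5 -0.6] w 87.9
shift units [-11.045  -9.403   2.453] turn units [-0.0000e+00  1.0000e-03 -1.5435e+01]
```

>>> arm_command(rows=[[[-0.66,-0.56,0],[0,0,-0.93]],[[-1.32,-1.12,0],[0,0,-1.86]],[[-1.98,-1.68,0],[0,0,-2.79]],[[-2.64,-2.24,0],[0,0,-3.72]],[[-3.3,-2.8,0],[0,0,-4.65]],[[-3.96,-3.36,0],[0,0,-5.58]],[[-4.62,-3.92,0],[0,0,-6.51]],[[-5.28,-4.48,0],[0,0,-7.44]],[[-5.94,-5.04,0],[0,0,-8.37]],[[-6.6,-5.6,0],[0,0,-9.3]]], claw=-1, force=20)

```text
time: 1.5
tool_pos: [356.3, -195.5, 223.0]
ee_rot: [0.975, -0.223, 0.0, 0.0]
force: [-0.1, 0.1, -0.6]
gripper_width: 11.3
```

```bash
python3 -c "
from h import *
to([470.2,72.2,100])"
```

```text
t 1.5 pos [ 356.3 -195.5  223. ] F [-0.1  0.1 -0.6] w 11.3
shift units [-0.283 -5.812  2.46 ] turn units [ 4.000e-03 -1.100e-02 -6.101e+00]
```

>>> arm_command(rows=[[[-0.03,-0.7,0.2],[0,0,-0.75]],[[-0.07,-1.4,0.5],[0,0,-1.5]],[[-0.1,-2.1,0.8],[0,0,-2.25]],[[-0.14,-2.8,1.1],[0,0,-3.0]],[[-0.18,-3.5,1.4],[0,0,-3.75]],[[-0.22,-4.2,1.7],[0,0,-4.5]],[[-0.25,-4.9,2.0],[0,0,-5.3]],[[-0.28,-5.6,2.3],[0,0,-6.0]],[[-0.28,-5.75,2.4],[0,0,-6.1]],[[-0.28,-5.75,2.4],[0,0,-6.1]]])

```text
time: 2.5
tool_pos: [469.1, 68.3, 102.1]
ee_rot: [0.999, 0.04, -0.001, 0.0]
force: [0.1, -1.0, 0.1]
gripper_width: 0.5
```

```bash
python3 -c "
from h import *
import cv2
to([470.2,72.2,50])
for n in ('scene','top'): cv2.imwrite('pics/%s1.png'%n,manip.snapshot(n)[:,:,::-1])
"
```

```text
t 2.5 pos [469.1  68.3 102.1] F [ 0.1 -1.   0.1] w 0.5
shift units [ 0.03  -0.076  1.041] turn units [ 0.002  0.014 -0.016]
```

View pics/scene1.png

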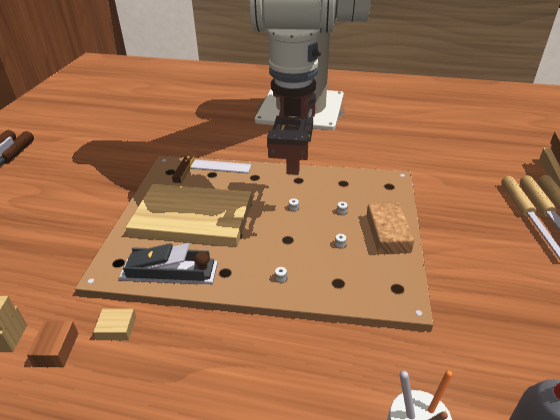

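Closed fingertips hang at about (293,172), above the dog in the way at (294,205). I'll cross-check the dog in this view and come down to z≈45.

>>> arm_command(rows=[[[0.03,-0.07,0.3],[0,0,0]],[[0.03,-0.07,0.6],[0,0,0]],[[0.03,-0.07,0.9],[0,0,0]],[[0.03,-0.07,1.1],[0,0,0]],[[0.03,-0.07,1.1],[0,0,0]]])

```text
time: 3.1
tool_pos: [469.6, 70.2, 47.2]
ee_rot: [0.999, 0.039, -0.001, 0.0]
force: [-1.1, -0.2, 0.8]
gripper_width: 0.6
```

```bash
python3 -c "
from h import *
import cv2
to([470.2,72.2,36])
for n,P in dict(way=(470.2,72.2,36),near=(462.2,167.1,36),far=(557.2,175,36),spare=(659.6,87.7,36),tip=(470.2,72.2,46)).items(): print(n,proj('scene',P).round(1))
im=manip.snapshot('scene')[:,:,::-1]; cv2.imwrite('pics/z3.png',cv2.resize(im[150:290,250:400],None,fx=4,fy=4,interpolation=cv2.INTER_CUBIC))
"
```

```text
t 3.1 pos [469.6  70.2  47.2] F [-1.1 -0.2  0.8] w 0.6
shift units [ 0.016 -0.04   0.224] turn units [ 0.001  0.019 -0.055]
way [293.7 200.5]
near [342.2 203.9]
far [340.8 236.2]
spare [281.3 269.4]
tip [293.8 196.4]
```

View pics/z3.png

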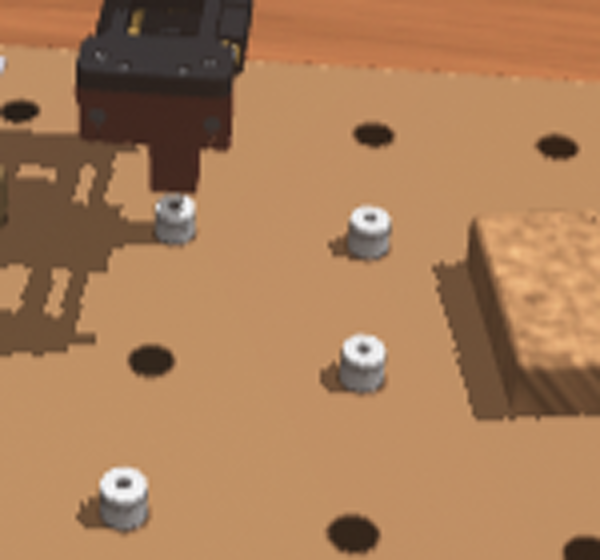

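Dog tops match the projected points within about 1 px, and the fingertips at (293,197) are right over the dog at (294,201). Pressing down in small steps.

>>> arm_command(rows=[[[0.02,-0.04,0.1],[0,0,0]],[[0.02,-0.04,0.2],[0,0,0]],[[0.02,-0.04,0.27],[0,0,0]],[[0.02,-0.04,0.34],[0,0,0]],[[0.02,-0.04,0.4],[0,0,0]],[[0.02,-0.04,0.46],[0,0,0]],[[0.02,-0.04,0.5],[0,0,0]],[[0.02,-0.04,0.5],[0,0,0]]])

```text
time: 3.95
tool_pos: [471.2, 73.3, 22.4]
ee_rot: [0.999, 0.039, -0.0, -0.0]
force: [0.2, -0.4, 0.8]
gripper_width: 0.5
```

>>> arm_command(rows=[[[0,0,0.03],[0,0,0]],[[0,0,0.05],[0,0,0]],[[0,0,0.05],[0,0,0]]])

```text
time: 4.25
tool_pos: [471.2, 73.3, 20.1]
ee_rot: [0.999, 0.039, -0.0, -0.0]
force: [0.3, -0.5, 0.3]
gripper_width: 0.8
```

```bash
python3 -c "
from h import *
import cv2
to([470.2,72.2,18])
im=manip.snapshot('scene')[:,:,::-1]; cv2.imwrite('pics/z4.png',cv2.resize(im[150:290,250:400],None,fx=4,fy=4,interpolation=cv2.INTER_CUBIC))
"
```

```text
t 4.25 pos [471.2  73.3  20.1] F [ 0.3 -0.5  0.3] w 0.8
shift units [-0.022  0.02   0.042] turn units [-0.     0.001 -0.036]
```

View pics/z4.png

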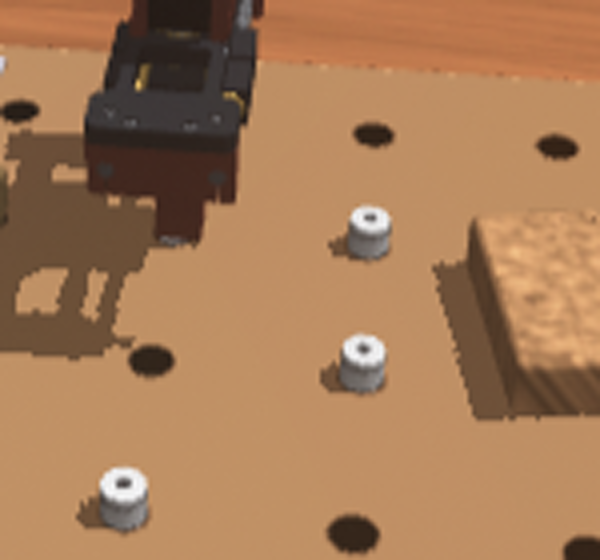

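The fingers are on the dog (about (293,208)), which is now nearly down. I keep going in half-millimetre steps until the force shows the panel.

>>> arm_command(rows=[[[-0.02,0.02,0.02],[0,0,0]],[[-0.02,0.02,0.03],[0,0,0]],[[-0.02,0.02,0.03],[0,0,0]]])

```text
time: 4.6
tool_pos: [470.8, 72.4, 18.8]
ee_rot: [0.999, 0.039, 0.001, -0.0]
force: [2.2, 2.6, 3.2]
gripper_width: 0.2
```

>>> arm_command(rows=[[[0,0,0.01],[0,0,0]],[[0,0,0.01],[0,0,0]]])

```text
time: 4.8
tool_pos: [470.9, 72.3, 18.4]
ee_rot: [0.999, 0.039, 0.001, -0.0]
force: [0.7, 2.7, 4.8]
gripper_width: 0.2
```

>>> arm_command(rows=[[[0,0,0.01],[0,0,0]],[[0,0,0.01],[0,0,0]]])

```text
time: 5.0
tool_pos: [470.8, 72.3, 18.3]
ee_rot: [0.999, 0.039, 0.001, -0.0]
force: [0.4, 2.6, 11.9]
gripper_width: 0.4
```

>>> arm_command(rows=[[[0,0,0.01],[0,0,0]],[[0,0,0.01],[0,0,0]]])

```text
time: 5.2
tool_pos: [470.8, 72.3, 18.2]
ee_rot: [0.999, 0.039, 0.001, -0.0]
force: [-2.0, 3.6, 20.0]
gripper_width: 0.4
```

20 N on the panel and the tip at z = 18.2, so the dog is flush. Lifting to check.

>>> arm_command(rows=[[[0,0,-0.1],[0,0,0]],[[0,0,-0.4],[0,0,0]],[[0,0,-1.0],[0,0,0]],[[0,0.4,-1.7],[0,0,0]],[[0.2,1.1,-2.2],[0,0,0]],[[0.3,1.9,-2.2],[0,0,0]],[[0.4,2.7,-2.2],[0,0,0]],[[0.5,3.5,-2.2],[0,0,0]]])

```text
time: 6.0
tool_pos: [508.1, -101.8, 127.0]
ee_rot: [0.999, 0.04, -0.001, -0.0]
force: [-0.0, 1.0, -0.7]
gripper_width: 0.3
```

```bash
python3 -c "
from h import *
import cv2
to([547.8,-252.3,110])
for n in ('scene','top'):
  im=manip.snapshot(n)[:,:,::-1]; cv2.imwrite('pics/%s5.png'%n,cv2.resize(im,None,fx=1.4,fy=1.4,interpolation=cv2.INTER_CUBIC))
"
```

```text
t 6.0 pos [ 508.1 -101.8  127. ] F [-0.   1.  -0.7] w 0.3
shift units [0.554 3.063 0.339] turn units [-0.002  0.02  -0.031]
```

View pics/scene5.png

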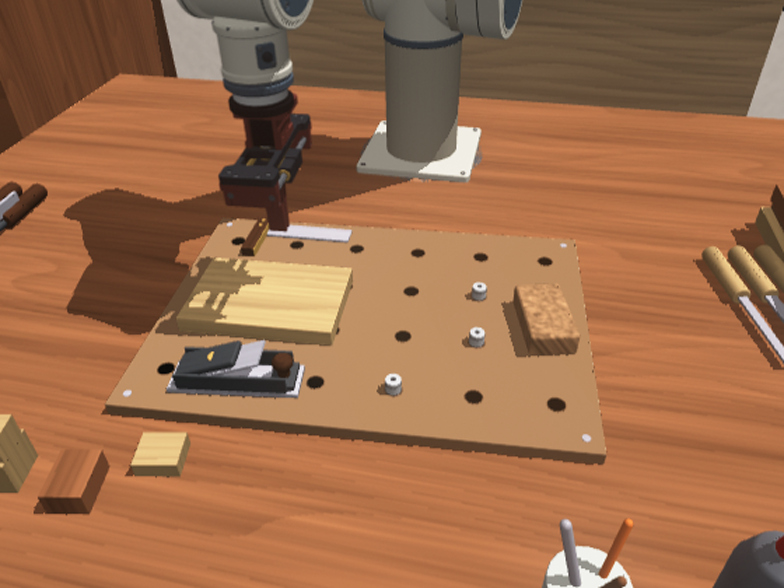

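View pics/top5.png

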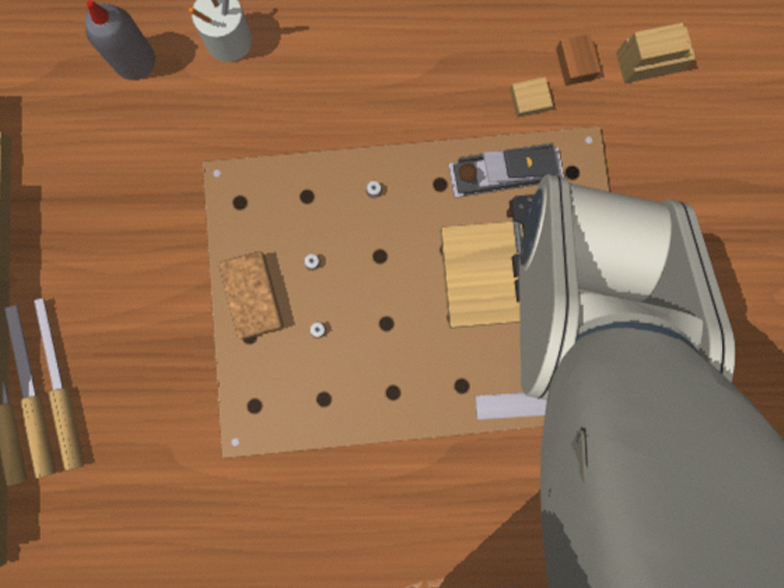

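The dog in the way no longer stands up: at (386,324) in the top view only a dark hole disc shows. The stops, spare, board, plane, square and block have not moved. Now I move behind the board and open the fingers.

>>> arm_command(rows=[[[0.1,0.7,0],[0,0,0]],[[0.2,1.3,0],[0,0,0]],[[0.35,2.0,0],[0,0,0]],[[0.45,2.6,0.1],[0,0,0]],[[0.5,3.0,0.2],[0,0,0]],[[0.5,3.0,0.3],[0,0,0]],[[0.5,3.0,0.3],[0,0,0]],[[0.5,3.0,0.3],[0,0,0]]], claw=1)

```text
time: 6.9
tool_pos: [544.9, -246.3, 111.6]
ee_rot: [0.999, 0.04, -0.001, -0.001]
force: [1.1, 0.1, 0.4]
gripper_width: 60.6
```

```bash
python3 -c "
from h import *
import cv2
to([547.8,-252.3,60])
for n in ('scene','top'):
  im=manip.snapshot(n)[:,:,::-1]; cv2.imwrite('pics/%s6.png'%n,cv2.resize(im,None,fx=1.4,fy=1.4,interpolation=cv2.INTER_CUBIC))
"
```

```text
t 6.9 pos [ 544.9 -246.3  111.6] F [1.1 0.1 0.4] w 60.6
shift units [0.05  0.125 1.032] turn units [-0.014  0.02  -0.026]
```

View pics/scene6.png

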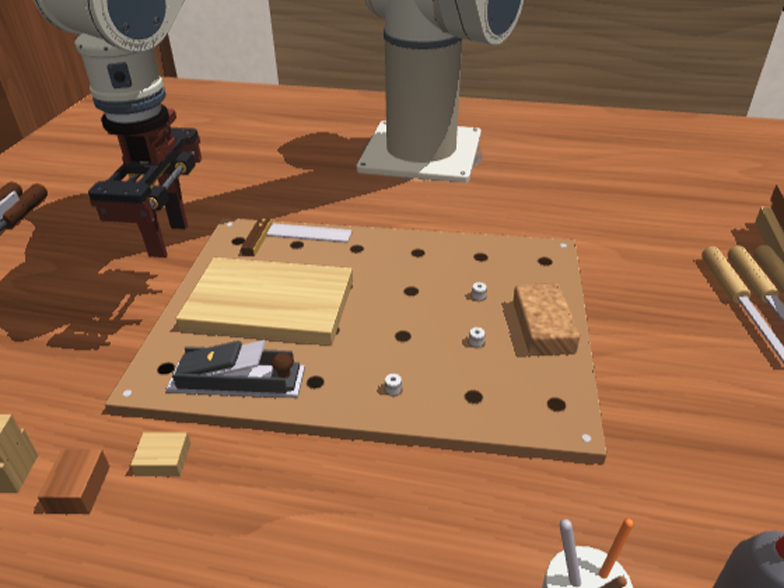

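View pics/top6.png

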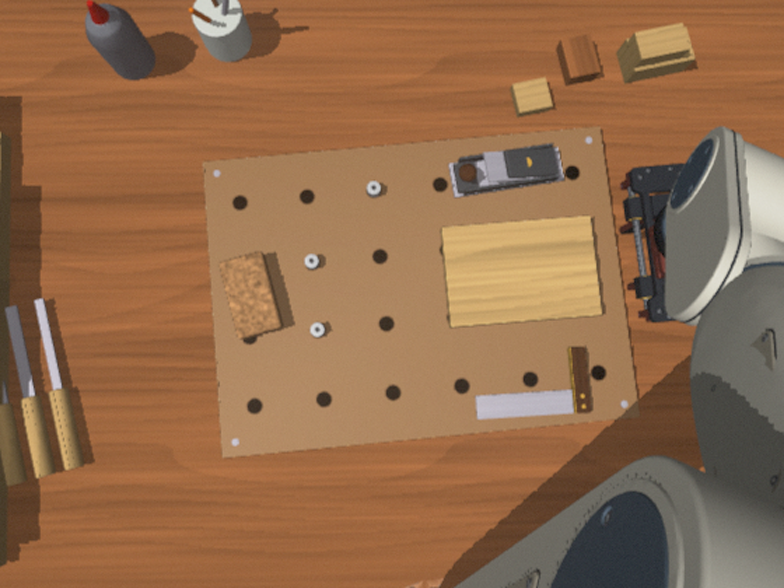

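The board's end and the try square are clear, and the gripper is behind the board at about (650,245). Descending to z≈27.

>>> arm_command(rows=[[[0.05,0.1,0],[0,0,0]],[[0.05,0.12,0.3],[0,0,0]],[[0.05,0.12,0.7],[0,0,0]],[[0.05,0.12,1.1],[0,0,0]],[[0.05,0.12,1.4],[0,0,0]],[[0.05,0.12,1.6],[0,0,0]],[[0.05,0.12,1.7],[0,0,0]],[[0.05,0.12,1.7],[0,0,0]]])

```text
time: 7.8
tool_pos: [548.5, -253.5, 26.5]
ee_rot: [0.999, 0.039, -0.0, -0.0]
force: [-0.4, -0.2, 0.4]
gripper_width: 87.8
```

```bash
python3 -c "
from h import *
a=np.array
P=lambda x,y,z:[521.8+x*.9966-y*.082,27.5+x*.082+y*.9966,z]
to(P(3,-260,26)); to(P(3,-86,26))
import cv2
im=manip.snapshot('scene')[:,:,::-1]; cv2.imwrite('pics/z7.png',cv2.resize(im[130:300,60:280],None,fx=3.5,fy=3.5,interpolation=cv2.INTER_CUBIC))
"
```

```text
t 7.8 pos [ 548.5 -253.5   26.5] F [-0.4 -0.2  0.4] w 87.8
shift units [-0.014 -0.446  0.011] turn units [-0.005  0.008 -0.036]
t 7.8 pos [ 548.5 -253.5   26.5] F [-0.4 -0.2  0.4] w 87.8
shift units [-0.025 -3.926  0.013] turn units [-0.005  0.008 -0.036]
```

View pics/z7.png

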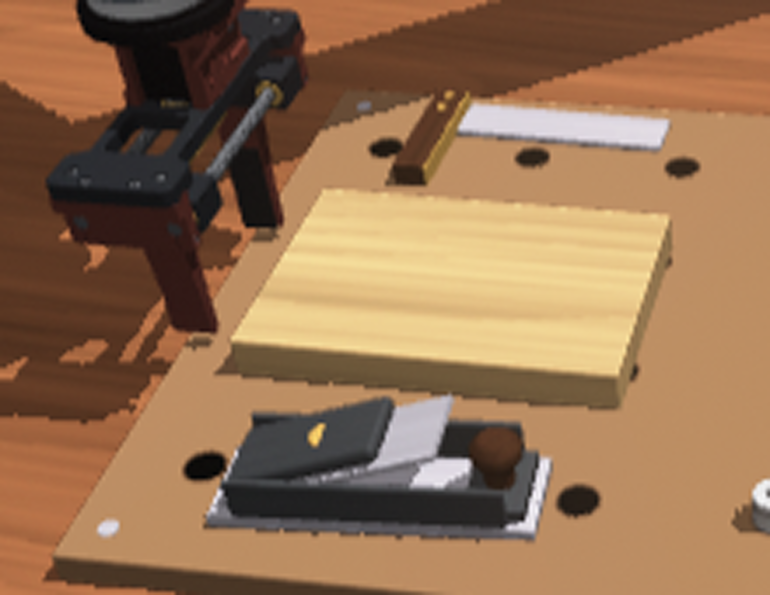

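Both fingers stand behind the board end at z 26.5, spread across it and clear of the plane and square. Starting the push.

>>> arm_command(rows=[[[0,-0.15,0],[0,0,0]],[[0,-0.3,0],[0,0,0]],[[0,-0.45,0],[0,0,0]],[[0,-0.6,0],[0,0,0]],[[0,-0.75,0],[0,0,0]],[[0,-0.9,0],[0,0,0]],[[0,-1.05,0],[0,0,0]],[[0,-1.2,0],[0,0,0]],[[0,-1.35,0],[0,0,0]],[[0,-1.5,0],[0,0,0]]])

```text
time: 8.85
tool_pos: [543.6, -178.9, 27.7]
ee_rot: [0.999, 0.04, 0.001, 0.001]
force: [0.4, -5.5, 4.9]
gripper_width: 87.8
```

>>> arm_command(rows=[[[0,-0.15,0],[0,0,0]],[[0,-0.3,0],[0,0,0]],[[0,-0.45,0],[0,0,0]],[[0,-0.6,0],[0,0,0]],[[0,-0.75,0],[0,0,0]],[[0,-0.9,0],[0,0,0]],[[0,-1.0,0],[0,0,0]],[[0,-1.0,0],[0,0,0]]])

```text
time: 9.65
tool_pos: [538.6, -128.1, 27.1]
ee_rot: [0.999, 0.04, -0.0, -0.0]
force: [-0.3, -0.2, 0.4]
gripper_width: 87.8
```

```bash
python3 -c "
from h import *
P=lambda x,y,z:[521.8+x*.9966-y*.082,27.5+x*.082+y*.9966,z]
to(P(3,-86,26))
import cv2
for n in ('scene','top'):
  im=manip.snapshot(n)[:,:,::-1]; cv2.imwrite('pics/%s8.png'%n,cv2.resize(im,None,fx=1.4,fy=1.4,interpolation=cv2.INTER_CUBIC))
"
```

```text
t 9.65 pos [ 538.6 -128.1   27.1] F [-0.3 -0.2  0.4] w 87.8
shift units [-0.023 -1.409  0.023] turn units [-0.008  0.007 -0.032]
```

View pics/scene8.png

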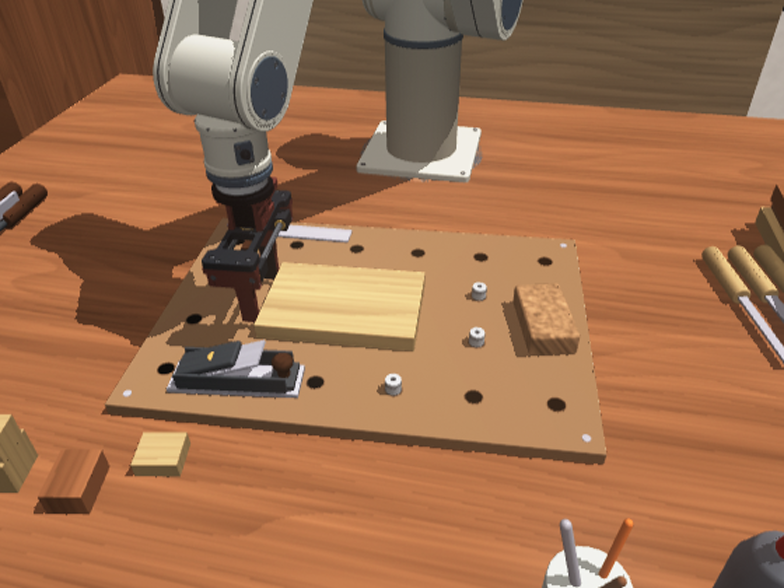

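View pics/top8.png

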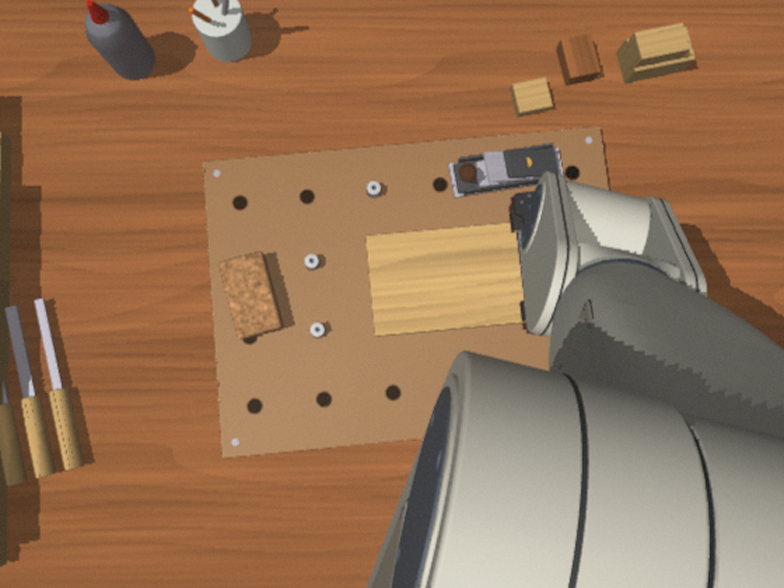

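The board has gone over the pressed dog (leading edge at about x=370, past 386), square to the panel, with about 70 mm left. Continuing.

>>> arm_command(rows=[[[0,-0.15,0],[0,0,0]],[[0,-0.3,0],[0,0,0]],[[0,-0.45,0],[0,0,0]],[[0,-0.6,0],[0,0,0]],[[0,-0.75,0],[0,0,0]],[[0,-0.9,0],[0,0,0]],[[0,-1.0,0],[0,0,0]],[[0,-1.1,0],[0,0,0]],[[0,-1.2,0],[0,0,0]],[[0,-1.2,0],[0,0,0]]])

```text
time: 10.75
tool_pos: [534.1, -68.6, 27.2]
ee_rot: [0.999, 0.04, -0.0, -0.0]
force: [-0.2, 0.3, 0.3]
gripper_width: 87.8
```

>>> arm_command(rows=[[[0,-0.03,0],[0,0,0]],[[0,-0.06,0],[0,0,0]],[[0,-0.09,0],[0,0,0]],[[0,-0.12,0],[0,0,0]]])

```text
time: 11.15
tool_pos: [533.8, -63.4, 27.2]
ee_rot: [0.999, 0.039, 0.0, 0.0]
force: [0.6, -2.3, 1.2]
gripper_width: 88.1
```

>>> arm_command(rows=[[[0,-0.03,0],[0,0,0]],[[0,-0.06,0],[0,0,0]],[[0,-0.06,0],[0,0,0]]])

```text
time: 11.45
tool_pos: [533.6, -60.1, 27.2]
ee_rot: [0.999, 0.039, 0.0, 0.0]
force: [0.4, -1.3, 1.9]
gripper_width: 88.0
```

```bash
python3 -c "
from h import *
P=lambda x,y,z:[521.8+x*.9966-y*.082,27.5+x*.082+y*.9966,z]
to(P(3,-86,26))
import cv2
im=manip.snapshot('top')[:,:,::-1]; cv2.imwrite('pics/z9.png',cv2.resize(im[150:270,200:380],None,fx=4.4,fy=4.4,interpolation=cv2.INTER_CUBIC))
"
```

```text
t 11.45 pos [533.6 -60.1  27.2] F [ 0.4 -1.3  1.9] w 88.0
shift units [-0.031 -0.046  0.025] turn units [ 0.    -0.003 -0.035]
```

View pics/z9.png

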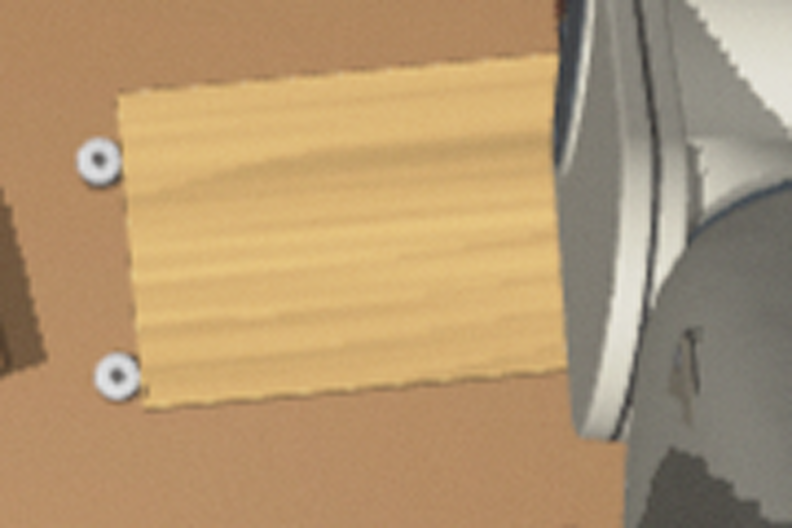

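The board covers both stops, at (98,162) and (117,376), and its end is almost on them. Creeping on until the force rises.

>>> arm_command(rows=[[[0,-0.02,0],[0,0,0]],[[0,-0.04,0],[0,0,0]],[[0,-0.04,0],[0,0,0]]])

```text
time: 11.8
tool_pos: [533.9, -59.8, 27.3]
ee_rot: [0.999, 0.04, 0.001, 0.001]
force: [0.6, -13.2, 0.2]
gripper_width: 87.6
```

>>> arm_command(rows=[[[0,-0.01,0],[0,0,0]],[[0,-0.02,0],[0,0,0]],[[0,-0.02,0],[0,0,0]]])

```text
time: 12.1
tool_pos: [534.0, -59.7, 27.4]
ee_rot: [0.999, 0.04, 0.001, 0.002]
force: [-0.4, -18.5, -0.3]
gripper_width: 87.3
```

>>> arm_command(rows=[[[0,-0.02,0],[0,0,0]],[[0,-0.04,0],[0,0,0]],[[0,-0.04,0],[0,0,0]],[[0,-0.04,0],[0,0,0]]])

```text
time: 12.5
tool_pos: [534.2, -59.5, 27.6]
ee_rot: [0.999, 0.041, 0.001, 0.003]
force: [0.4, -30.4, 0.4]
gripper_width: 88.0
```

```bash
python3 -c "
from h import *
s=manip.sense(); print(s['force'],s['moment'],s['tool_pos'])
import cv2
im=manip.snapshot('top')[:,:,::-1]; cv2.imwrite('pics/z10.png',cv2.resize(im[165:255,205:265],None,fx=6.5,fy=6.5,interpolation=cv2.INTER_CUBIC))
im=manip.snapshot('scene')[:,:,::-1]; cv2.imwrite('pics/z11.png',cv2.resize(im[150:290,220:400],None,fx=4.2,fy=4.2,interpolation=cv2.INTER_CUBIC))
"
```

```text
[  0.42353678 -30.40877939   0.36453666] [-5.28858645  0.20038695  0.20349885] [534.17570796 -59.5002619   27.57538972]
```

View pics/z10.png

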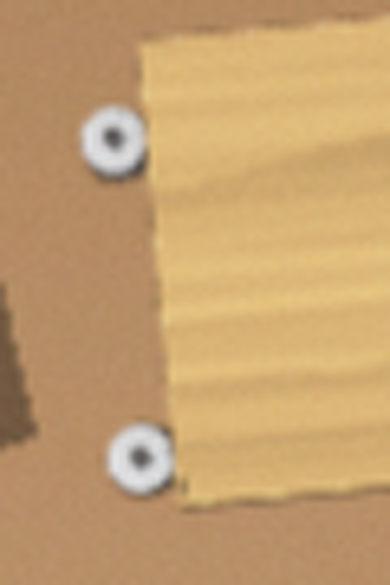

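View pics/z11.png

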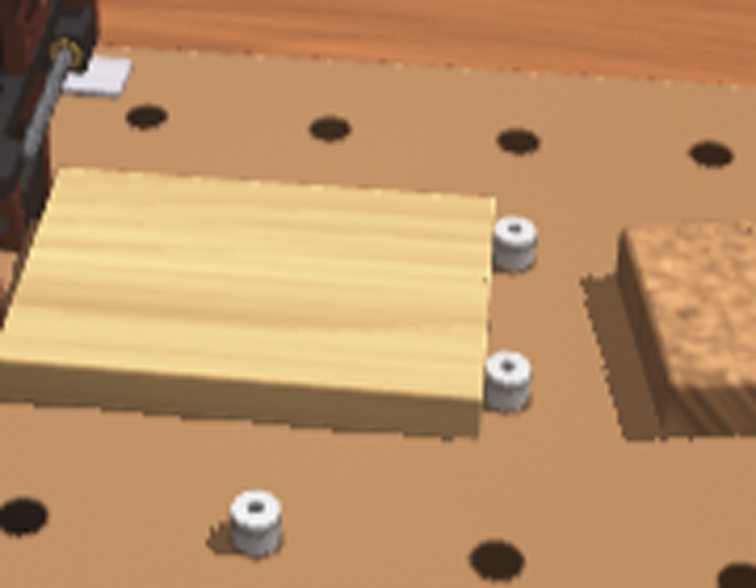

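Both stops touch the board's end (far at (148,140), near at (176,458) in the zoom), with 30 N of push and all dogs still up. Withdrawing.

>>> arm_command(rows=[[[0,0.15,0],[0,0,0]],[[0,0.35,0],[0,0,0]],[[0,0.6,0],[0,0,0]],[[0,0.8,-0.2],[0,0,0]],[[0,0.8,-0.7],[0,0,0]],[[0,0.8,-1.4],[0,0,0]],[[0,0.8,-2.2],[0,0,0]],[[0,0.8,-3.0],[0,0,0]],[[0,1.4,-3.6],[0,0,0]],[[0,2.1,-3.6],[0,0,0]]])

```text
time: 13.6
tool_pos: [544.0, -160.9, 212.9]
ee_rot: [0.999, 0.041, 0.004, 0.001]
force: [0.9, -0.0, 0.3]
gripper_width: 87.7
```

>>> arm_command(rows=[[[0,0.7,0],[0,0,0]],[[0,1.4,0],[0,0,0]],[[0,2.1,0],[0,0,0]],[[0,2.8,0],[0,0,0]],[[0,3.5,0],[0,0,0]],[[0,4.1,0],[0,0,0]],[[0,4.1,0],[0,0,0]]])

```text
time: 14.3
tool_pos: [557.3, -368.1, 207.8]
ee_rot: [0.999, 0.038, 0.001, 0.001]
force: [-0.1, 0.5, 0.8]
gripper_width: 87.8
```

```bash
python3 - <<'E'
from h import *
import cv2
s=manip.sense(); print(s['time'],s['force'],s['tool_pos'])
im=manip.snapshot('top')[:,:,::-1]; cv2.imwrite('pics/top12.png',cv2.resize(im,None,fx=1.4,fy=1.4,interpolation=cv2.INTER_CUBIC))
cv2.imwrite('pics/z12.png',cv2.resize(im[155:255,205:340],None,fx=5.8,fy=5.8,interpolation=cv2.INTER_CUBIC))
old=cv2.imread('pics/top0.png')
for n in ("block_plane","try_square","sanding_block"):
    for d in manip.recognise("top",n)[:1]: print(n,round(d["score"],2),[round(float(v),1) for v in d["extent"]])
hsv=cv2.cvtColor(im,cv2.COLOR_BGR2HSV)
m=((hsv[...,1]<60)&(hsv[...,2]>90)).astype(np.uint8)
for n,(u,v) in dict(far=(222,187),near=(227,236),spare=(267,135)).items():
    mm=np.zeros_like(m);mm[v-9:v+10,u-9:u+10]=m[v-9:v+10,u-9:u+10]
    k=max(cv2.findContours(mm,0,1)[0],key=cv2.contourArea);(a,b),r=cv2.minEnclosingCircle(k)
    print(n,round(a,1),round(b,1),round(r,1),back("top",(a,b),36).round(1))
E
```

```text
14.3 [-0.12469206  0.47399122  0.80354429] [ 557.27996821 -368.05911135  207.81882141]
block_plane 0.92 [317.8, 105.5, 402.0, 141.0]
try_square 0.6 [339.7, 246.3, 423.6, 299.3]
far 222.3 186.3 5.4 [557.2 175.   36. ]
near 226.3 235.1 5.4 [462.1 167.4  36. ]
spare 266.5 134.5 5.7 [659.6  87.7  36. ]
```

View pics/top12.png

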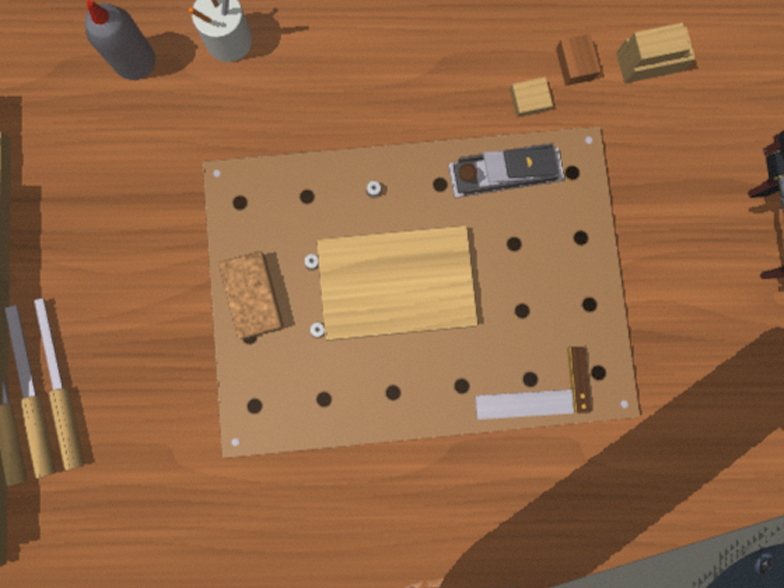

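View pics/z12.png

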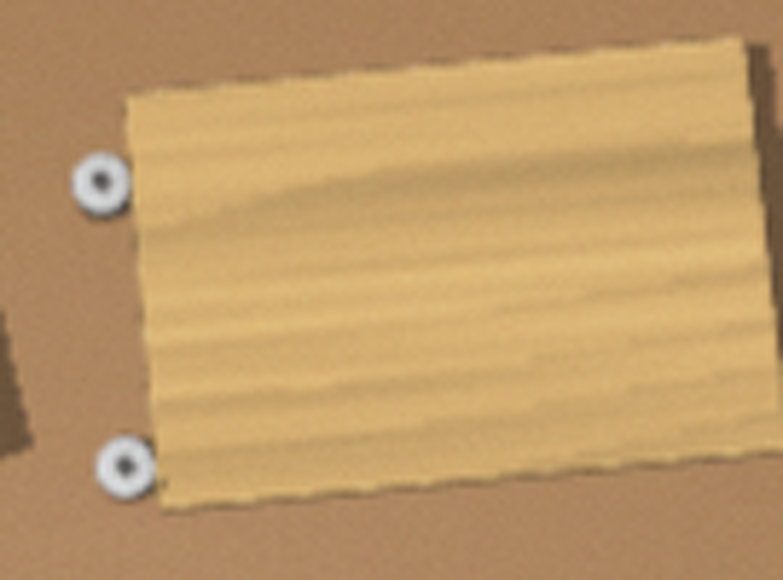

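The board's end lies on both stops, and nothing else looks moved. A last numeric check of the gap before handing in.

```bash
python3 - <<'E'
from h import *
f=lambda x,y,z:back("top",(x/5.8+205-.4,y/5.8+155-.4),z)[:2]
cs=[f(127,97,42),f(743,38,42),f(163,510,42)]
a,b,d=cs; ex=(a-d)/np.linalg.norm(a-d); ey=np.array([-ex[1],ex[0]])
ol=cs[0]
for n,p in dict(far=f(102,182,36),near=f(126,467,36)).items(): print(n,"beyond end",round((p-d)@ey,1),"from near corner",round((p-d)@ex,1))
print("len",np.linalg.norm(a-b),"wid",np.linalg.norm(a-d))
print(manip.sense()["time"])
E
```

```text
far beyond end 11.2 from near corner 111.7
near beyond end 11.4 from near corner 15.7
len 207.9022652390777 wid 138.63910381595747
14.5
```

Both stop centres lie about 11 mm past the board's end, where contact is 10 mm, and the limit is 13 mm. They are within ±66 mm across the board. Handing in.

```bash
python3 -c "
from h import *
print(manip.close_job())"
```

```text
the job is handed in; nothing more can be done
None
```

I pressed the dog in the way down flush, pushed the board over it until its end was tight against both stops, then withdrew. I handed the job in at about 14.5 s; no verdict is reported.

- **Dog in the way:** I pressed it with closed fingertips and stopped on the panel at about 20 N, with the tip at z = 18.2 mm. The board then slid over it without snagging.
- **Board:** I pushed it with the open fingers until the force rose to about 30 N against the stops. In the last top picture the stop centres are about 11.2 mm (far) and 11.4 mm (near) past the board's end. Contact is 10 mm and the limit is 13 mm; the reading is good to about 1 mm. Across the board they are about 42 mm and 54 mm from its centre, inside the 66 mm limit.
- **Other dogs:** the two stops and the spare dog moved less than 0.5 mm in the top view.
- **Plane and square:** the detections shifted only by the network's scatter (up to about 5 px), and the pictures show no movement.
- **Sanding block:** the network missed it in the last check, so I judged it by eye, and it looks unmoved.
- **Flushness:** I could not see this directly at the end because the board covers the dog. It rests on the fingertip height and force when I pressed it, and on the board sliding freely over it.

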